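# Unlatch a sculptor's work arm and hold it off its ball

### The arm

A 6-joint arm with a two-finger parallel gripper is mounted at the origin on the work surface. World frame = base frame: x ahead of the robot, y to its left, z up, the work surface at z = 0. Lengths are in m, angles in rad, forces in N, time in s.
With the tool pointing down it reaches from about 0.375 to 0.9 m from the base axis. Payload 3.1 kg.
Tool frame: the origin (TCP) lies on the centre line of the jaws, within the pads' length; the fingertips stand 22 mm ahead of it and the grasp point (between the pads) lies 3 mm ahead of it; z points along the fingers, y is the line along which they close (so a half turn about z gives the same grasp; the last joint's range is limited). The gripper opens to 85 mm and grips with 20 to 120 N. Pads are 22 mm wide; open, the fingers measure 114 mm over their backs; the gripper's body (76 mm by 85 mm) begins 54 mm behind the grasp point. The pads swing forward as they close: fully open they stand 13 mm farther back than shut.
Start: joints at [1.024, 0.527, 1.433, -0, 1.181, -0.178], TCP at [0.225, 0.583, 0.253] pointing down, gripper open.
Joint ranges: [-3.08, 3.08], [-0.75, 2.2], [0.22, 2.44], [-1.43, 4.57], [0, 2.65], [-2.85, 2.85]. Speed limits (rad/s): [2.79, 2.79, 3.14, 3.14, 3.14, 3.14].

### API

Orientations are given as a unit quaternion [x, y, z, w].
In Python, from station import manip gives the robot as it stands.
- The arm moves only by the tool drive_effector, called after ">>>" as a command line: name --pt "numbers of a row" for each row, then --argument value for the rest. Schema: {"type":"object","properties":{"deltas":{"type":"object","properties":{"sx":{"type":"array","items":{"type":"number"},"minItems":1,"maxItems":20},"sy":{"type":"array","items":{"type":"number"},"minItems":1,"maxItems":20},"sz":{"type":"array","items":{"type":"number"},"minItems":1,"maxItems":20},"rz":{"type":"array","items":{"type":"number"},"minItems":1,"maxItems":20},"aperture":{"type":"array","items":{"type":"number"},"minItems":1,"maxItems":20}},"additionalProperties":false,"required":["sx","sy","sz","rz","aperture"]},"force":{"type":"number"},"only":{"type":"string"},"quiet":{"type":"boolean"},"lines":{"type":"string"}},"required":["deltas"],"additionalProperties":false}. deltas is an object with one list for each field, all of the same length, 1 to 20, a row being the entries at one place: sx, sy, sz (the shift in mm), rz (a turn about the tool's z in units of 0.05 rad), aperture (the opening from 0.0 (shut) to 1.0 (fully open)); each row is the pose to reach, as a shift and turn from the pose commanded when the call began, along the tool's axes at that moment; what a row does not reach only later rows make up. A row lasts 1/10 s, in which the tool goes at most 0.05 m and 0.15 rad, less where a joint would pass 70% of its speed; a pose out of reach is approached as far as the arm can. The fingers move at their own pace and stop on an object; force is the grip in N (left out, the last holds). Time passes only in rows, so rows that do not move let the fingers close. The tool returns the time, the measured TCP pose, the force, the opening and the grip force at its end. only (a regular expression) keeps the lines of the reply that match it, lines (a string "A,B") keeps lines A to B, and quiet returns only ok. Input that does not fit is refused with a message, and nothing moves.
- manip.sense(): the state, without advancing time (a new reading comes with each control period).
- manip.snapshot(name): name is "side" or "top"; returns a dict with "pixels" (420x560x3 uint8, red, green, blue), "range_z" (420x560 float32, m along the optical axis (not along the pixel's ray), 0 where there is no reading), "fov_y" (degrees; the focal length in pixels is half the picture's height over the tangent of half this angle, whatever the lens; pixels are square), "cx", "cy" (the principal point, pixels), "R" (3x3) and "t" (3): a world point X has camera coordinates R X + t. Camera axes: x right, y down, z forward; pixel columns grow to the right and rows downward; lengths in m; the calibration is good to about 2 mm. A picture is of the moment at which its call begins.
- manip.sign_off(): hands the job in; it is judged then, once.
The state is a dict: "t": time; "q": joint angles; "qd": joint speeds; "tau": joint torques, N m; "tcp_pos": TCP position; "tool_rot": TCP orientation; "force": force on the tool from outside, world axes, zero at the start; "ft_torque": the same for the moment, N m; "finger_gap": opening from 0.0 (shut) to 1.0 (fully open); "gripper_force": force on a finger pad.
Only numpy, scipy, OpenCV 4.12 (cv2) and the standard library are available. Lean on these libraries where they do the work, as an engineer would, in place of code of your own. Each camera call takes 0.05 s, during which the arm holds its last target. There are 200 camera calls.

### The job

The ball under the work arm that carries the olive clay form has to be cleaned. With the arm still seated, pull that arm's red latch grip sideways, out from the coupler against its spring, then lift the arm off its ball until the coupler is about 10 cm higher than it was, and hold it there: finish while the gripper is still holding the arm up, steady. Leave the other arm, with the pale wood blank, latched and alone, and do not push the other things on the bench about.

Things in the scene. Friction and masses are not known exactly. Their poses are not given: they have to be found in the camera images.
- clay_rig: Work rig whose arm carries the olive-khaki clay form. Plywood base 360 x 120 x 15, fixed to the bench. Origin: centre of its underside, on the bench. Own +x runs along the arm from ball to hinge (roughly away from the robot), z up. Steel ball (diameter 30) at own (-130, 0, 51). Hinge axis: along own y through own (140, 0, 50).
- clay_rig_arm: The clay rig's hinged arm. Origin: at the coupler end on the ball's axis, 50 above the bench when seated, level with the hinge axis and 270 from it; axes as the rig's when seated, tilting up about the hinge (at most 0.9 rad; 0.38 rad lifts the coupler 10 cm). 0.4 to 0.75 kg, hinge nearly free: it falls when let go. A dark board with the clay form (top 105 up) sits on it at rig own x -25 to 75.
- clay_rig_latch (a joint): Slide of the clay rig's latch, m: 0 = shut (pawl under the ball, arm cannot rise), grows as it is pulled towards the rig's own +y; stop at 0.018. The pawl clears the ball from 0.0125. Spring force 4.5 N at 0, 9 N at the stop, towards shut. The latch rides on the arm and goes up with it; its grip can carry the arm.
- clay_rig_knob (a point): Clay rig's latch grip: upright red cylinder, diameter 18, from 70 to 114 above the bench when seated, at the coupler's own +y side, free all round above the coupler's top; steel washer of diameter 24 at its foot. This point is on its axis, 16 below its top; seated and shut it is at rig own (-130, 55, 98).
- clay_rig_coupler (a point): Centre of the top face of the clay rig's blue coupler, the box (60 x 52, 34 high) over the ball at the arm's near end, 270 from the hinge axis; this point is 73 above the bench when seated.
- wood_rig: The second rig, built the same, whose arm carries a turned pale wood blank; it stays latched. Origin and axes as for clay_rig.
- wood_rig_arm: The wood rig's hinged arm; origin as for clay_rig_arm, 50 above the bench when seated.
- wood_rig_latch (a joint): Slide of the wood rig's latch (m, 0 shut).
- gouge_red: Carving gouge, wooden handle with red band, 220 long, 26 high, lying on the bench between the rigs; origin under its middle.
- gouge_dark: Carving gouge with dark band, 220 long, 26 high, left of the rigs; origin under its middle.
- mallet: Wooden mallet lying down, head 100 x 68, about 235 long, right of the rigs; origin under its handle's front part.
- spatula: Spatula lying on the bench near the robot, right.
- sanding_block: Cork sanding block 70 x 45 x 30, in front of the robot between the near ends of the rigs; origin under its centre.

How it is judged:
On the way, in this order (a step that is already met when the one before it is completed fails the run):
1. the clay arm's latch is pulled out (12 mm or more) by the fingers while the arm is still seated (value of joint clay_rig_latch above 0.012 m and height (world z) of clay_rig_coupler below 0.081 m and contact force between the fingers and clay_rig_arm above 1 N), for 0.1 s.
2. the arm is off its ball, held by the fingers, coupler at least 5 cm up (height (world z) of clay_rig_coupler above 0.123 m and contact force between the fingers and clay_rig_arm above 1 N), for 0.1 s.
At the end, for the whole second after the job is handed in: The fingers hold the clay arm up, still (under 3 cm/s), its coupler 8 to 13 cm higher than when seated; the wood arm is seated and its latch shut; no bench thing has moved 4 cm (height (world z) of clay_rig_coupler between 0.153 and 0.203 m and linear speed of clay_rig_arm below 0.03 m/s and contact force between the fingers and clay_rig_arm above 1 N and height (world z) of wood_rig_arm below 0.055 m and value of joint wood_rig_latch below 0.004 m and distance of each of gouge_red, gouge_dark, mallet, spatula, sanding_block from where it was at the start of the episode below 0.04 m); the arm keeps its last pose, push and grip.
It fails at once if the wood arm is unlatched or lifted (value of joint wood_rig_latch above 0.006 m or height (world z) of wood_rig_arm above 0.06 m).
It fails at once if another thing on the bench is pushed 4 cm or more (distance of any of gouge_red, gouge_dark, mallet, spatula, sanding_block from where it was at the start of the episode above 0.04 m).
It also fails if it takes over 35 s, if anything falls off the work surface, if the arm or the gripper's body presses on something with over 40 N, if the wrist force passes 120 N, or if a joint passes its speed limit or range.

## Working session

There is one attempt and no reset: what is moved stays moved. The work goes in short steps, Python scripts to look and compute and a tool call to move; the robot and the scene stay as the last step left them, time stands still between calls to the robot, and variables do not carry over. Pictures are saved under pics/ and viewed, at most 10 in all, crops included, and the job is handed in when it is done.

```bash
ls; mkdir -p pics; cat > h.py <<'E'
import numpy as np, cv2
from station import manip
def snap(n):
    s=manip.snapshot(n); s={**s}; s['f']=210/np.tan(np.radians(s['fov_y'])/2)
    s['R']=np.array(s['R']);s['t']=np.array(s['t']);return s
def save(s,name): cv2.imwrite('pics/'+name,cv2.cvtColor(np.asarray(s['pixels']),cv2.COLOR_RGB2BGR))
def cloud(s):
    z=np.asarray(s['range_z']).astype(float);v,u=np.mgrid[:z.shape[0],:z.shape[1]]
    c=np.stack([(u-s['cx'])/s['f']*z,(v-s['cy'])/s['f']*z,z],-1)
    return (c-s['t'])@s['R']
def ray(s,u,v):
    d=s['R'].T@np.array([(u-s['cx'])/s['f'],(v-s['cy'])/s['f'],1]);return -s['R'].T@s['t'],d/np.linalg.norm(d)
E
python3 - <<'E'
from h import *
for n in('top','side'):
    s=snap(n);save(s,n+'1.png');print(n,s['f'],s['cx'],s['cy'],-s['R'].T@s['t'],s['R'].round(3).tolist(),(np.asarray(s['range_z'])>0).mean())
print(manip.sense())
E
```

```text
pics
station.py
top 465.4160176486165 280.65456895690755 224.25744761622187 [ 0.37709266 -0.02076456  1.34228044] [[0.026, -0.999, -0.02], [-0.994, -0.024, -0.103], [0.102, 0.023, -0.995]] 0.9959863945578231
side 494.5640868858687 281.34555029468174 207.66418161766296 [-0.46256651 -1.0148495   1.14095638] [[0.73, -0.683, 0.022], [-0.394, -0.446, -0.804], [0.558, 0.578, -0.595]] 0.9807312925170067
{'t': 0.1, 'q': array([ 1.02352099e+00,  5.28380411e-01,  1.43374281e+00, -1.19278000e-05,
        1.18137914e+00, -1.78534561e-01]), 'qd': array([-0.00090242, -0.00107733, -0.00268903, -0.00128839,  0.00078419,
        0.00026877]), 'tau': array([-4.48585024e-04, -4.43308318e+01, -1.78586072e+01, -1.68141401e-04,
        3.91130467e-03, -2.98999183e-06]), 'tcp_pos': array([0.22496509, 0.58248803, 0.25243696]), 'tool_rot': array([ 1.83325315e-01,  9.83051838e-01, -8.94621630e-04, -3.33808965e-04]), 'force': array([-0.19296286,  0.52959209, -0.21094514]), 'ft_torque': array([-0.02066782, -0.00437842, -0.00862046]), 'gripper_force': 0.0, 'finger_gap': 0.9968355276155484}
```

View pics/top1.png

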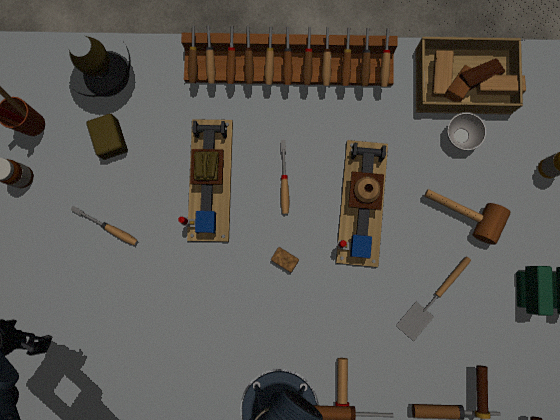

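View pics/side1.png

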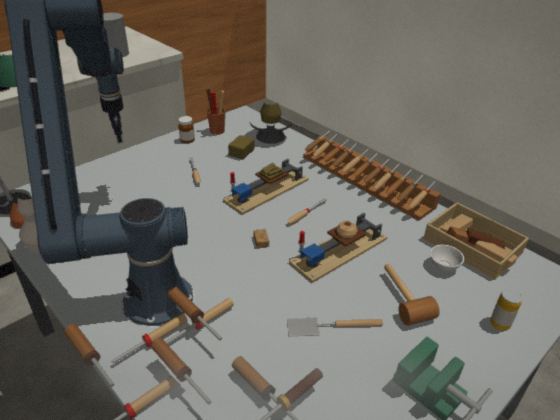

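The top view has the clay rig on the left, with its blue coupler at (205,221) and red grip at (183,220). The wood rig is on the right, coupler at (361,246). In the side view the clay grip is at (233,178) and its coupler at (243,191). Next I'll measure them from both views.

```bash
cat > m.py <<'E'
from h import *
def blob(s,kind,box):
    hsv=cv2.cvtColor(np.ascontiguousarray(s['pixels']),cv2.COLOR_RGB2HSV);h,S,V=[hsv[...,i].astype(int) for i in range(3)]
    m=((h<8)|(h>172))&(S>170)&(V>60) if kind=='red' else (h>100)&(h<125)&(S>140)&(V>50)
    k=np.zeros_like(m);k[box[1]:box[3],box[0]:box[2]]=1
    return m&k
def tri(a,b):
    (o,d),(p,e)=a,b
    A=np.stack([d,-e],1);x=np.linalg.lstsq(A,p-o,rcond=None)[0]
    P,Q=o+d*x[0],p+e*x[1];return (P+Q)/2,np.linalg.norm(P-Q)
if __name__=='__main__':
    T,S=snap('top'),snap('side')
    B={'red':((170,205,195,235),(222,165,242,190)),'blue':((190,205,220,240),(228,178,258,204))}
    for k,(bt,bs) in B.items():
        c=[]
        for s,b in((T,bt),(S,bs)):
            m=blob(s,k,b);v,u=np.nonzero(m);P=cloud(s)[m];c.append((u.mean(),v.mean()))
            print(k,m.sum(),c[-1],(u.min(),u.max(),v.min(),v.max()),'cloud med',np.median(P,0).round(4),'z5,95',np.percentile(P[:,2],[5,50,95]).round(4))
            h=np.percentile(P[:,2],95)
            t=P[(P[:,2]>h-.006)];print('  top part',t.mean(0).round(4),len(t), (t.max(0)-t.min(0)).round(3))
        print(' tri',*tri(ray(T,*c[0]),ray(S,*c[1])))
    # plywood base direction from top view
    px=np.ascontiguousarray(T['pixels']);hsv=cv2.cvtColor(px,cv2.COLOR_RGB2HSV);C=cloud(T)
    m=(C[...,2]>.008)&(C[...,2]<.024);k=np.zeros_like(m);k[112:250,180:240]=1;m&=k
    # whole rig silhouette above 8mm on base
    m=cv2.morphologyEx(((C[...,2]>.008)&k).astype(np.uint8),cv2.MORPH_OPEN,np.ones((3,3)))
    P=C[(m>0)&(C[...,2]<.024)];r=cv2.minAreaRect(P[:,:2].astype(np.float32));print('base',r,np.median(P[:,2]))
    # colour of grip vs background scene check
    S2=blob(S,'red',(0,0,560,420));n,l,st,ce=cv2.connectedComponentsWithStats(S2.astype(np.uint8));print([(ce[i].round(),st[i,4]) for i in range(1,n) if st[i,4]>8])
E
python3 m.py
```

```text
red 29 (np.float64(181.24137931034483), np.float64(219.24137931034483)) (np.int64(179), np.int64(184), np.int64(217), np.int64(222)) cloud med [0.5107 0.2733 0.1131] z5,95 [0.1099 0.1131 0.1163]
  top part [0.5103 0.2727 0.1134] 26 [0.014 0.014 0.006]
red 24 (np.float64(232.125), np.float64(177.08333333333334)) (np.int64(231), np.int64(233), np.int64(173), np.int64(181)) cloud med [0.5087 0.2669 0.0981] z5,95 [0.0808 0.0981 0.117 ]
  top part [0.5082 0.2683 0.116 ] 5 [0.007 0.009 0.006]
 tri [0.51361953 0.27692221 0.09280297] 0.002969201989914768
blue 385 (np.float64(204.4987012987013), np.float64(221.17402597402597)) (np.int64(195), np.int64(213), np.int64(211), np.int64(232)) cloud med [0.5111 0.218  0.0724] z5,95 [0.0682 0.0724 0.077 ]
  top part [0.5098 0.2167 0.0781] 281 [0.163 0.264 1.271]
blue 188 (np.float64(242.2340425531915), np.float64(190.7659574468085)) (np.int64(233), np.int64(251), np.int64(184), np.int64(200)) cloud med [0.5065 0.2003 0.0724] z5,95 [0.047  0.0724 0.0784]
  top part [0.4985 0.1977 0.0871] 94 [1.002 1.258 1.068]
 tri [0.51430739 0.21926843 0.05800391] 0.004967142345841487
base ((0.6404375433921814, 0.22019469738006592), (0.3604302704334259, 0.12113007158041), 0.3040240705013275) 0.014201569604122614
[(array([213., 102.]), np.int32(94)), (array([232., 177.]), np.int32(24)), (array([302., 237.]), np.int32(32)), (array([148., 339.]), np.int32(46)), (array([130., 411.]), np.int32(64))]
```

The base fits as 360 x 121 with yaw about 0, centred at (0.640, 0.220). That predicts the grip at (0.510, 0.275), and it measures (0.510, 0.273) with its top at 0.114, so they agree. I'll close along world y.

```bash
cat > go.py <<'E'
import sys
from h import *
from scipy.spatial.transform import Rotation as Ro
s=manip.sense();R=Ro.from_quat(s['tool_rot']).as_matrix();y=R[:,1]
d=R.T@(np.array([float(a) for a in sys.argv[1:4]])-s['tcp_pos'])
a=np.arctan2(y[1],y[0])
print('delta tool',d.round(4),'turn',round(-(np.pi/2-a),4),'pos',s['tcp_pos'].round(4),'F',s['force'].round(1),s['finger_gap'],s['gripper_force'],'y',y.round(3),'x',R[:,0].round(3))
E
python3 go.py 0.510 0.274 0.18
```

```text
delta tool [-0.3771 -0.1851  0.0728] turn -0.3688 pos [0.2251 0.5826 0.2527] F [ 0.3  1.  -0.5] 1.0016580077217294 0.0 y [ 0.36   0.933 -0.001] x [-0.933  0.36   0.   ]
```

Careful with the scale: shifts go in mm and turns go in units of 0.05 rad. That gives: -0.377 m is -377, -0.37 m is -370, -0.05 rad is -1.

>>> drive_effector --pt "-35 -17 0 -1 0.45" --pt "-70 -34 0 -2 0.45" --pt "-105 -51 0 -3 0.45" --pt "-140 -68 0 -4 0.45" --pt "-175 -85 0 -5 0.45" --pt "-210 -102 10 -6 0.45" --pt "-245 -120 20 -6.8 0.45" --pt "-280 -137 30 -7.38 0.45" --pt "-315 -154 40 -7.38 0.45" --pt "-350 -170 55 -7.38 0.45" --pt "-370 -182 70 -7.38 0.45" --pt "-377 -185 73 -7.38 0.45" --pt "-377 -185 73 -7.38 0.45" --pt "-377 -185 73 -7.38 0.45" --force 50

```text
refused: deltas: the value is not of type 'object' (schema: type "object"). Nothing was moved.
```

The call was refused and nothing moved: it wants an object with one list for each field. Same move again in that form.

>>> drive_effector --deltas '{"sx":[-35,-70,-105,-140,-175,-210,-245,-280,-315,-350,-370,-377,-377,-377],"sy":[-17,-34,-51,-68,-85,-102,-120,-137,-154,-170,-182,-185,-185,-185],"sz":[0,0,0,0,0,10,20,30,40,55,70,73,73,73],"rz":[-1,-2,-3,-4,-5,-6,-6.8,-7.38,-7.38,-7.38,-7.38,-7.38,-7.38,-7.38],"aperture":[0.45,0.45,0.45,0.45,0.45,0.45,0.45,0.45,0.45,0.45,0.45,0.45,0.45,0.45]}' --force 50

```text
t: 1.6
tcp_pos: [0.5097, 0.2754, 0.1807]
tool_rot: [-0.0, 1.0, 0.0, -0.0]
force: [-0.3, 0.1, 0.5]
finger_gap: 0.449
gripper_force: 0.0
```

```bash
python3 go.py 0.510 0.274 0.104
```

```text
delta tool [-0.0003 -0.0014  0.0767] turn 0.0007 pos [0.5097 0.2754 0.1807] F [-0.3  0.1  0.5] 0.4485164601017806 0.0 y [-0.001  1.     0.001] x [-1.    -0.001  0.   ]
```

>>> drive_effector --deltas '{"sx":[0,0,0,0,0,0],"sy":[-1,-1,-1,-1,-1,-1],"sz":[20,40,55,66,76,76],"rz":[0,0,0,0,0,0],"aperture":[0.45,0.45,0.45,0.45,0.45,0.45]}'

```text
t: 2.2
tcp_pos: [0.5093, 0.274, 0.1036]
tool_rot: [-0.001, 1.0, -0.0, -0.001]
force: [-0.1, 0.6, -0.0]
finger_gap: 0.451
gripper_force: 0.0
```

```bash
python3 - <<'E'
from h import *
s=snap('side');c=np.asarray(s['pixels'])[120:220,190:310]
cv2.imwrite('pics/s2.png',cv2.cvtColor(cv2.resize(c,None,fx=6,fy=6,interpolation=cv2.INTER_CUBIC),cv2.COLOR_RGB2BGR))
E
```

```text
(no output)
```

View pics/s2.png

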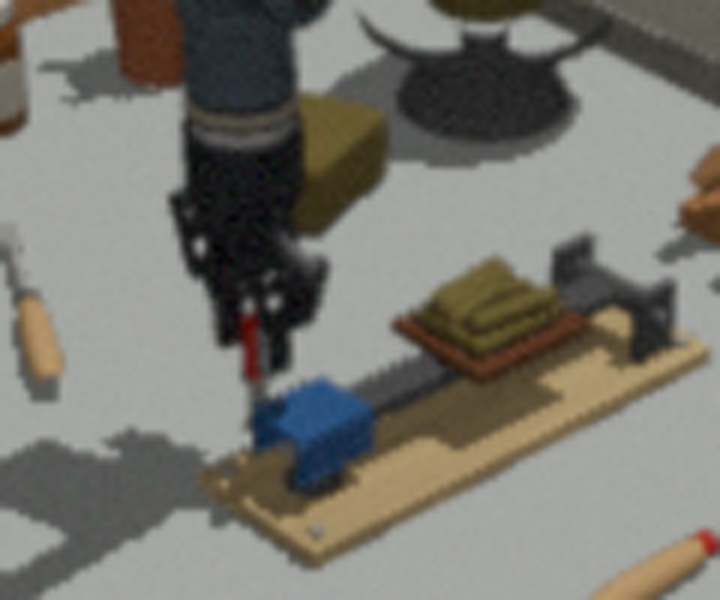

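The red grip at crop pixel (250,345) stands between the two fingers, and nothing touches the coupler. Closing now.

>>> drive_effector --deltas '{"sx":[0,0,0,0,0,0],"sy":[0,0,0,0,0,0],"sz":[0,0,0,0,0,0],"rz":[0,0,0,0,0,0],"aperture":[0,0,0,0,0,0]}' --force 50

```text
t: 2.85
tcp_pos: [0.5108, 0.2739, 0.1051]
tool_rot: [-0.0, 1.0, 0.0, 0.001]
force: [-0.8, 1.6, 5.6]
finger_gap: 0.197
gripper_force: 49.2
```

```bash
python3 m.py 2>&1 | grep -A2 -E '^(red|blue)'
```

```text
(no output)
```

In the tool's units: 0.0155 m is 15.5, 0.012 m is 12.

>>> drive_effector --deltas '{"sx":[0,0,0,0,0,0,0],"sy":[4,8,12,15.5,15.5,15.5,15.5],"sz":[0,0,0,0,0,0,0],"rz":[0,0,0,0,0,0,0],"aperture":[0,0,0,0,0,0,0]}'

```text
t: 3.65
tcp_pos: [0.5106, 0.2866, 0.1049]
tool_rot: [-0.001, 1.0, -0.002, 0.0]
force: [-0.0, -7.4, 6.6]
finger_gap: 0.193
gripper_force: 49.4
```

```bash
python3 - <<'E'
from h import *
s=snap('side');c=np.asarray(s['pixels'])[120:220,190:310]
cv2.imwrite('pics/s3.png',cv2.cvtColor(cv2.resize(c,None,fx=6,fy=6,interpolation=cv2.INTER_CUBIC),cv2.COLOR_RGB2BGR))
E
```

```text
(no output)
```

View pics/s3.png

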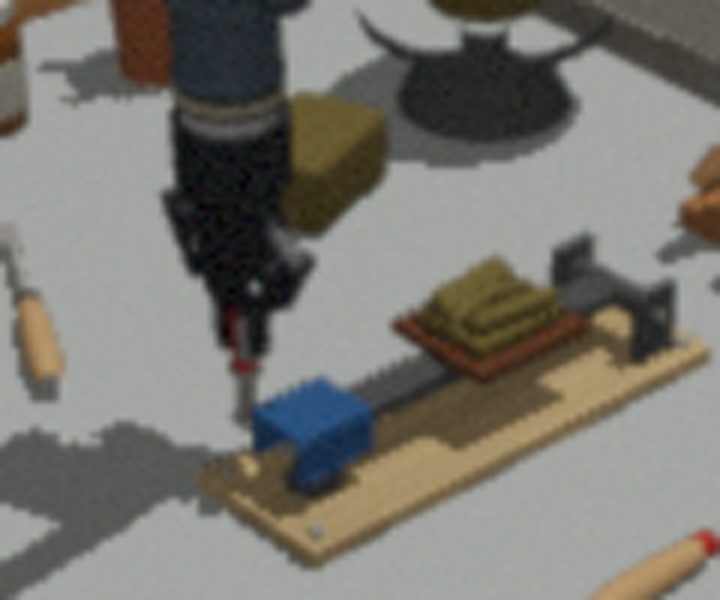

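The latch has moved with the fingers: the grip is at (243,345) in the crop and the coupler has not moved. The TCP moved 12.7 mm, and 7.4 N of spring force suggests about 12 mm of slide. A few mm more will clear the pawl.

In the tool's units: 0.0035 m is 3.5, 0.002 m is 2.

>>> drive_effector --deltas '{"sx":[0,0,0,0,0],"sy":[2,3.5,3.5,3.5,3.5],"sz":[0,0,0,0,0],"rz":[0,0,0,0,0],"aperture":[0,0,0,0,0]}'

```text
t: 4.2
tcp_pos: [0.5106, 0.2898, 0.1049]
tool_rot: [-0.001, 1.0, -0.002, -0.0]
force: [-0.0, -8.4, 5.8]
finger_gap: 0.191
gripper_force: 49.4
```

```bash
python3 go.py 0.51 0.29 0.105
```

```text
delta tool [ 0.0006  0.0002 -0.0001] turn 0.0015 pos [0.5106 0.2898 0.1049] F [-0.  -8.4  5.8] 0.1909506372182976 49.42072033882141 y [-0.001  1.    -0.005] x [-1.    -0.001  0.   ]
```

8.4 N puts the latch at about 15.6 mm, which is clear of the pawl. Starting the lift along the hinge arc.

In the tool's units: -0.0267 m is -26.7, -0.02 m is -20.

>>> drive_effector --deltas '{"sx":[-1.5,-3,-4.6,-6.4,-6.4,-6.4],"sy":[0,0,0,0,0,0],"sz":[-7,-13.5,-20,-26.7,-26.7,-26.7],"rz":[0,0,0,0,0,0],"aperture":[0,0,0,0,0,0]}'

```text
t: 4.8
tcp_pos: [0.5157, 0.289, 0.1294]
tool_rot: [-0.001, 1.0, -0.003, -0.002]
force: [2.1, -8.2, -6.1]
finger_gap: 0.193
gripper_force: 48.8
```

```bash
python3 - <<'E'
from h import *
s=snap('side');c=np.asarray(s['pixels'])[120:220,190:310]
cv2.imwrite('pics/s4.png',cv2.cvtColor(cv2.resize(c,None,fx=6,fy=6,interpolation=cv2.INTER_CUBIC),cv2.COLOR_RGB2BGR))
E
```

```text
(no output)
```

View pics/s4.png

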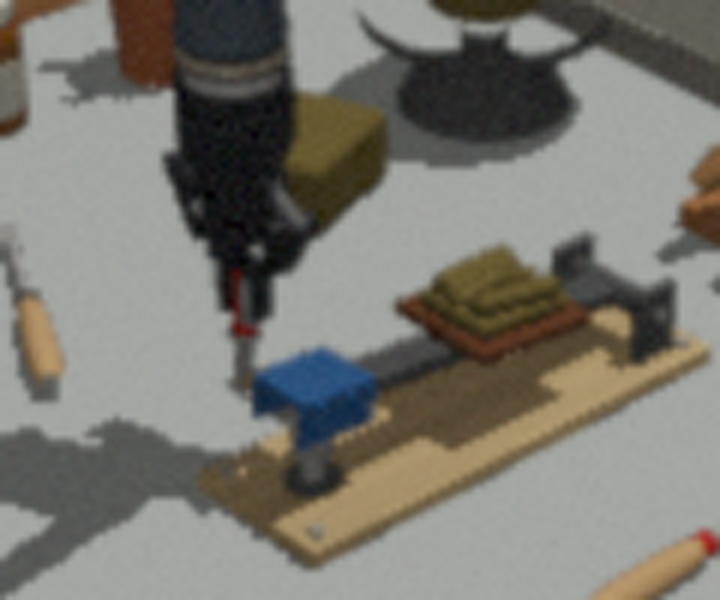

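The arm is up off its ball, which shows at (318,465) under the raised coupler at (318,395). Continuing to full height.

>>> drive_effector --deltas '{"sx":[-4,-9,-14.5,-20.7,-27,-33.3,-33.3,-33.3,-33.3,-33.3],"sy":[0,0,0,0,0,0,0,0,0,0],"sz":[-12,-26,-38,-51,-63,-73.5,-73.5,-73.5,-73.5,-73.5],"rz":[0,0,0,0,0,0,0,0,0,0],"aperture":[0,0,0,0,0,0,0,0,0,0]}'

```text
t: 5.85
tcp_pos: [0.5479, 0.2885, 0.2021]
tool_rot: [-0.0, 1.0, -0.004, -0.004]
force: [-0.6, -7.2, -3.5]
finger_gap: 0.194
gripper_force: 48.9
```

```bash
python3 - <<'E'
from h import *
from m import blob
s=snap('side');c=np.asarray(s['pixels'])[120:220,190:310]
cv2.imwrite('pics/s5.png',cv2.cvtColor(cv2.resize(c,None,fx=6,fy=6,interpolation=cv2.INTER_CUBIC),cv2.COLOR_RGB2BGR))
P=cloud(s)[blob(s,'blue',(228,150,258,204))];print(len(P),np.percentile(P,[5,25,50,75,95],axis=0).round(3))
E
```

```text
159 [[0.51  0.19  0.146]
 [0.516 0.193 0.155]
 [0.527 0.199 0.166]
 [0.54  0.229 0.173]
 [0.553 0.241 0.181]]
```

View pics/s5.png

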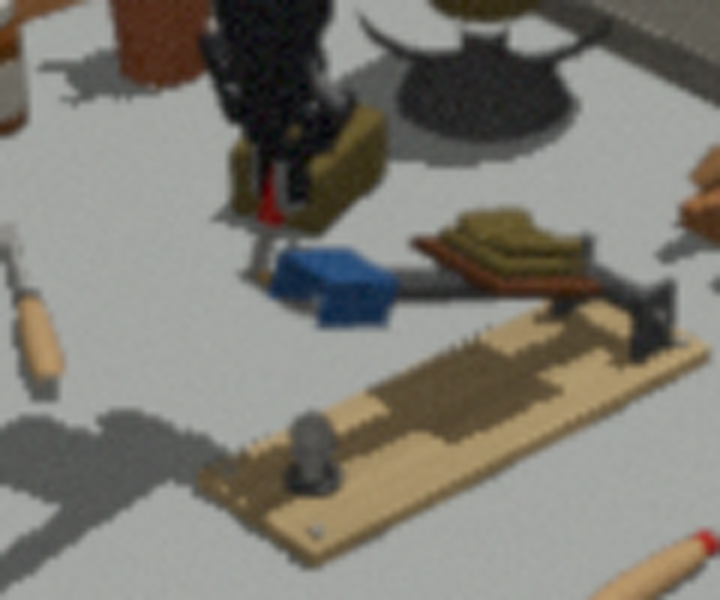

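The coupler is up at (335,285) in the crop, held by the grip, and well clear of the bare ball. Its top face is at about 0.17 m, within the required 0.153 to 0.203. I'll let it settle, check it is steady, and hand in.

>>> drive_effector --deltas '{"sx":[0,0,0,0,0],"sy":[0,0,0,0,0],"sz":[0,0,0,0,0],"rz":[0,0,0,0,0],"aperture":[0,0,0,0,0]}'

```text
t: 6.4
tcp_pos: [0.5479, 0.2885, 0.2021]
tool_rot: [-0.0, 1.0, -0.004, -0.004]
force: [-0.0, -8.2, -3.7]
finger_gap: 0.192
gripper_force: 48.9
```

```bash
python3 -c "
from station import manip
print(manip.sense()['tcp_pos'],abs(manip.sense()['qd']).max());print(manip.sign_off())"
```

```text
[0.54789904 0.28851625 0.20208152] 0.0024924267370983384
the job is handed in; nothing more can be done
None
```

I pulled the clay arm's latch, lifted the arm about 10 cm off its ball and handed the job in at 6.4 s with the gripper holding it steady; I saw no verdict, and the wood rig and bench things, which I kept clear of, got no final check.

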